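# Close up the vanity organiser and hold its lid down

### The job

On the vanity, first bring the loose wooden end tray up flush against the fixed organiser box, closing the gap with their sides in line. Then put the lid over the two, lined up with them, so that the hole under its handle drops over the box's locating pin, and press it down against the sprung plate until it is fully home on the rims. Finish while still holding the lid pressed down (it springs up if let go), and leave the tumbler, dish, comb and shaving stand where they are.

Things in the scene. Friction and masses are not known exactly. Their poses are not given: they have to be found in the camera images.
- box: wooden organiser box fixed to the vanity top, 100 mm (its x) by 115 mm (its y), 40 mm high to its rim. Origin on the vanity top directly under the locating pin's axis. It reaches from y = -90 mm (far end) to y = +25 mm (flat mating face that the tray butts against), x = -50 to +50 mm. Its +y end is a solid block 50 mm long that carries the pin; the rest is an open compartment with a few hoop earrings
- pin_tip (a point): tip of the upright brass locating pin fixed in the box, 8 mm diameter with a tapered tip (4 mm across at the top); the tip is 52 mm above the vanity top, 12 mm above the box's rim. The lid hides the pin once it is above it
- ejector (a joint): steel sprung plate, 42 by 40 mm, round the pin; value in m: 0 = up, 6 mm proud of the box's rim (the pin stands 6 mm above it), 0.006 = pressed flush with the rim, stop at 0.007. It starts to yield at about 3.5 N and needs about 8 N to be flush, so the lid's own weight does not press it down, and it pushes the lid up again when released
- tray_centre (a point): centre, half-way up (20 mm above the vanity top when standing), of the loose wooden end tray, 100 mm (its x) by 65 mm (its y), 40 mm high, 0.25 kg. Open on top with 6 mm walls and a 6 mm floor; a middle divider 12 mm thick, full height, runs along its y through the centre, with a 38 mm wide, 53 mm long pocket on each side, so it can be pinched from above across its x. Stands 20 to 50 mm away from the box's mating face, on the box's +y side, up to 15 mm out of line
- tray_face (a point): middle of the tray's mating face (its -y face), half-way up, axes as the tray's. Flush when it lies at y = +25 mm, x = 0 in the box's frame
- lid_grip (a point): centre of the lid's wooden handle bar: 20 mm wide (lid x), 70 mm long (lid y), 34 mm high, standing on top of the lid at its middle; 31 mm above the lid's underside. The lid is a wooden plate 100 mm (x) by 180 mm (y), 14 mm thick, 0.22 kg, lying flat on the vanity top, handle up. In place its long side runs along the box's y and it covers box and tray together, either way round
- lid_hole (a point): mouth of the blind round hole in the lid's underside, 11 mm diameter, 14 mm deep, slightly chamfered, at the middle of the lid directly below the handle; axes as the lid's. Goes over the pin; lid fully home when this point is 40 mm above the vanity top
- tumbler: black ceramic tumbler, 76 mm across, 100 mm high, a bystander; origin under its centre
- dish: gold-tone earring dish, 100 mm across, 25 mm high, a bystander; origin under its centre
- comb: rectangular wooden hair comb lying flat, 170 mm long (y), 45 mm wide, 6 mm thick, a bystander; origin under its spine
- shaving_stand: chrome shaving stand, round foot 80 mm across, 142 mm high, a bystander; origin under its foot
There are look-alikes about, which are no part of the job. Leave any blue look-alike of the part that bears lid_grip alone.

How it is judged:
By the outcome, as a careful person would: the job done as asked, in the order asked, and still so for the second after the job is handed in, while the arm keeps its last pose, push and grip.
It also fails if it takes over 48 s, if anything falls off the work surface, if the arm or the gripper's body presses on something with over 40 N, if the wrist force passes 120 N, or if a joint passes its speed limit or range.

### The arm

A 6-joint arm with a two-finger parallel gripper is mounted at the origin on the work surface. World frame = base frame: x ahead of the robot, y to its left, z up, the work surface at z = 0. Lengths are in mm, angles in rad, forces in N, time in s.
With the tool pointing down it reaches from about 300 to 775 mm from the base axis. Payload 14.6 kg.
Tool frame: the origin (TCP) lies at the very end of the fingers, on their centre line; the grasp point (between the pads) lies 19 mm behind it (grip_point_offset is the distance from the TCP to the grasp point, in mm); z points along the fingers, y is the line along which they close (so a half turn about z gives the same grasp; the last joint's range is limited). The gripper opens to 94 mm and grips with 3 to 60 N. Pads are 16 mm wide; open, the fingers measure 119 mm over their backs; the gripper's body (75 mm by 177 mm) begins 78 mm behind the grasp point.
Start: joints at [1.219, 0.3, 1.521, -0, 1.321, -0.067], TCP at [154.528, 527.835, 182.446] pointing down, gripper open.
Joint ranges: [-3.03, 3.03], [-0.79, 2.21], [0.23, 2.52], [-1.04, 4.18], [0, 3.07], [-2.55, 2.55]. Speed limits (rad/s): [2.22, 2.22, 2.57, 3.14, 3.14, 3.14].

### API

Orientations are given as [roll, pitch, yaw] about the fixed x, y, z axes, in that order (R = Rz(yaw) Ry(pitch) Rx(roll)).
In Python, from cell import read_state, camera, camera_info, sign_off, grip_point_offset gives the robot as it stands.
- The arm moves only by the shell command python3 -m handwheel 'ROWS' [FORCE]. ROWS is text: rows parted by semicolons, each of 5 numbers parted by spaces: the shift along the world's x, y, z in units of 40 mm (1.0 is 40 mm), then the turn about the world's z in units of 5 degrees (1.0 is 5 degrees), then the closure, from 0 (fully open) to 1 (shut). In form: dx dy dz yaw gripper; .... A call has 1 to 12 rows; each row shifts and turns the commanded pose from where the row before left it; what a row does not reach is not made up. A row lasts 1/12 s, in which the tool goes at most 41.7 mm and 7.16 degrees, less where a joint would pass 70% of its speed; a pose out of reach is approached as far as the arm can. A call is refused whole if a number of a shift passes 1 or a number of a turn 1, either way. A call with a gripper value outside its range is refused whole. The fingers move at their own pace and stop on an object; FORCE is the grip in N (left out, the last holds). Time passes only in rows, so rows that do not move let the fingers close. It gives the time, the measured TCP pose, the force, the opening and the grip force at its end, in the units of the state.
- read_state(): the state, without advancing time (a new reading comes with each control period).
- camera(name): name is "scene" or "top"; returns (picture, depth): 384x512x3 uint8, red, green, blue; 384x512 float32, mm along the optical axis (not along the pixel's ray), 0 where there is no reading.
- camera_info(name): a dict with "intrinsics" (3x3 intrinsics, pixels), "k1" (the pictures are not rectified: a ray, as slopes to the right and down, at radius r is drawn at 1 + k1 r^2 times it, then the intrinsics apply), "world_from_camera" (4x4, takes a point from camera to world coordinates). Camera axes: x right, y down, z forward; pixel columns grow to the right and rows downward; lengths in mm; the calibration is good to about 2 mm. A picture is of the moment at which its call begins. camera_info takes no time and is no camera call.
- sign_off(): hands the job in; it is judged then, once.
The state is a dict: "clock": time; "joints": joint angles; "qd": joint speeds; "effort": joint torques, N m; "eef_pos": TCP position; "eef_rot": TCP orientation; "wrist_force": force on the tool from outside, world axes, zero at the start; "moment": the same for the moment, N m; "finger_gap": finger opening in mm; "finger_force": force on a finger pad.
Only numpy, scipy, OpenCV 4.12 (cv2) and the standard library are available. Lean on these libraries where they do the work, as an engineer would, in place of code of your own. Each camera call takes 0.05 s, during which the arm holds its last target. There are 200 camera calls.

## Working session

There is one attempt and no reset: what is moved stays moved. The work goes in short steps, Python scripts to look and compute and a shell command to move; the robot and the scene stay as the last step left them, time stands still between calls to the robot, and variables do not carry over. Pictures are saved under pics/ and viewed, at most 10 in all, crops included, and the job is handed in when it is done.

```bash
ls; mkdir -p pics
cat > h.py <<'E'
import numpy as np,cv2
from cell import *
def snap(n):
    im,d=camera(n); np.savez('/tmp/%s.npz'%n,im=im,d=d); return im,d
def w(n,u,v,z=None,d=None):
    I=camera_info(n);K=np.array(I['intrinsics']);T=np.array(I['world_from_camera']);k=I['k1']
    x=(u-K[0,2])/K[0,0];y=(v-K[1,2])/K[1,1];rd=np.hypot(x,y);r=rd
    for _ in range(30): r=rd/(1+k*r*r)
    s=r/rd if rd>0 else 1
    ray=np.array([x*s,y*s,1.])
    R=T[:3,:3];t=T[:3,3]
    if z is None: 
        if d is None: d=np.load('/tmp/%s.npz'%n)['d']
        q=d[int(round(v))-1:int(round(v))+2,int(round(u))-1:int(round(u))+2]; q=np.median(q[q>0])
        return R@(ray*q)+t
    g=R@ray; return t+g*(z-t[2])/g[2]
E
python3 - <<'E'
from h import *
for n in('scene','top'):
    im,d=snap(n); cv2.imwrite(f'pics/{n}0.png',cv2.resize(im[:,:,::-1],(800,600),interpolation=cv2.INTER_CUBIC))
    i=camera_info(n); print(np.round(i['world_from_camera'],2),i['intrinsics'],i['k1'])
s=read_state();print({k:np.round(v,3) for k,v in s.items()})
E
```

```text
pics
[[-2.30000e-01  8.20000e-01 -5.20000e-01  1.09947e+03]
 [ 9.70000e-01  1.80000e-01 -1.30000e-01  2.29170e+02]
 [-1.00000e-02 -5.40000e-01 -8.40000e-01  9.03790e+02]
 [ 0.00000e+00  0.00000e+00  0.00000e+00  1.00000e+00]] [[375.24489546   0.         255.66871403]
 [  0.         375.24489546 193.92346359]
 [  0.           0.           1.        ]] 0.04026738249163408
[[ 0.00000e+00 -9.90000e-01  1.50000e-01  3.89820e+02]
 [-1.00000e+00  0.00000e+00  3.00000e-02  6.89700e+01]
 [-3.00000e-02 -1.50000e-01 -9.90000e-01  1.27198e+03]
 [ 0.00000e+00  0.00000e+00  0.00000e+00  1.00000e+00]] [[434.28502119   0.         255.37756839]
 [  0.         434.28502119 194.57783294]
 [  0.           0.           1.        ]] -0.1504365892907308
{'clock': np.float64(0.1), 'joints': array([ 1.219,  0.3  ,  1.522,  0.   ,  1.321, -0.067]), 'qd': array([-0.002, -0.002, -0.002, -0.   ,  0.   ,  0.001]), 'effort': array([ 2.0000e-03, -5.3263e+01, -3.5329e+01,  7.1000e-02,  2.3000e-02,
       -0.0000e+00]), 'eef_pos': array([154.436, 527.616, 181.952]), 'eef_rot': array([-3.141, -0.   ,  2.857]), 'wrist_force': array([ 0.524, -0.548, -0.073]), 'moment': array([-0.035,  0.004,  0.004]), 'finger_force': np.float64(0.0), 'finger_gap': np.float64(93.845)}
```

View pics/top0.png

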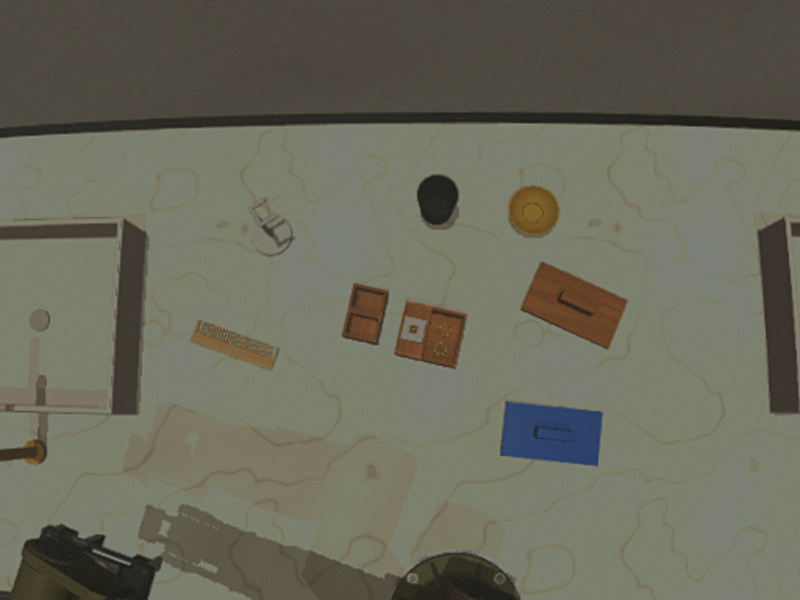

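View pics/scene0.png

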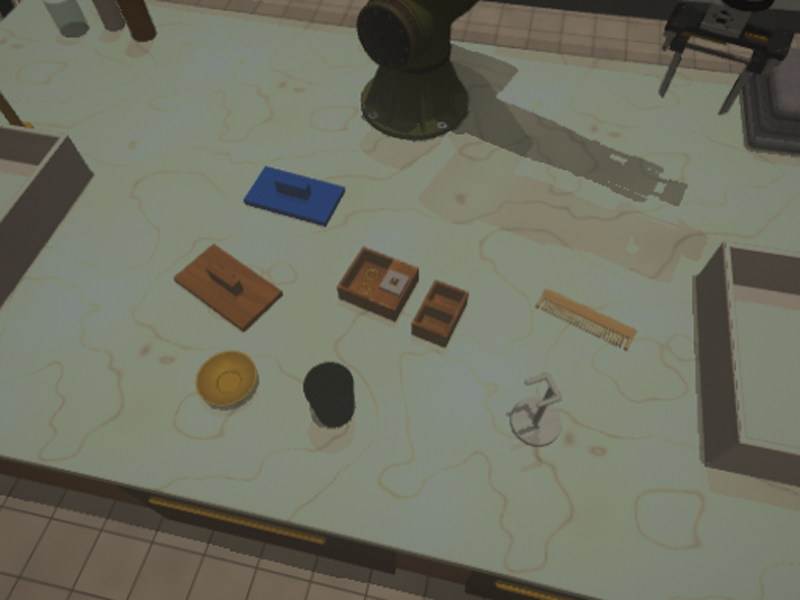

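The top view shows the box at about (430,335), the tray at (366,314), the wooden lid at (575,305) and the blue look-alike at (552,433). I'll enlarge both views.

Run:
```python
from h import *
t=np.load('/tmp/top.npz')['im'][:,:,::-1]
# cols 215..415, rows 160..240
def crop(im,u0,v0,ww,hh,s):
    c=cv2.resize(im[v0:v0+hh,u0:u0+ww],None,fx=s,fy=s,interpolation=cv2.INTER_CUBIC)
    return cv2.convertScaleAbs(c,alpha=1.6,beta=0)
a=crop(t,215,175,90,65,8); b=crop(t,325,160,90,70,8)
cv2.imwrite('pics/c1.png',a);cv2.imwrite('pics/c2.png',b)
s=np.load('/tmp/scene.npz')['im'][:,:,::-1]
cv2.imwrite('pics/c3.png',crop(s,100,150,210,75,3.8))
```

```text
(no output)
```

View pics/c1.png

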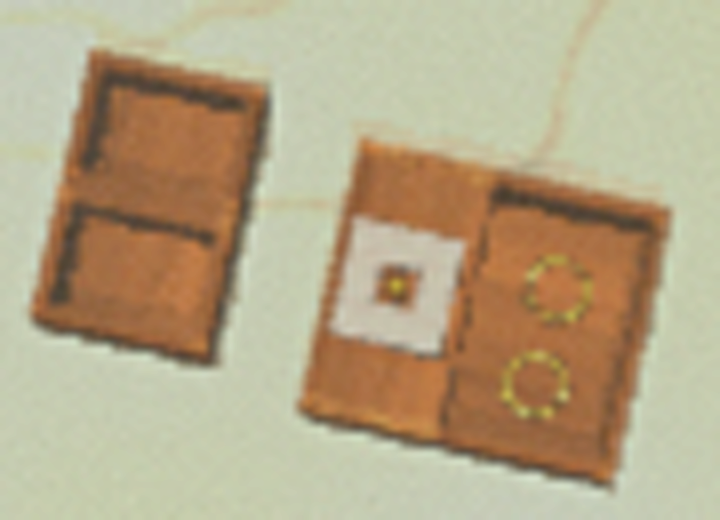

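View pics/c2.png

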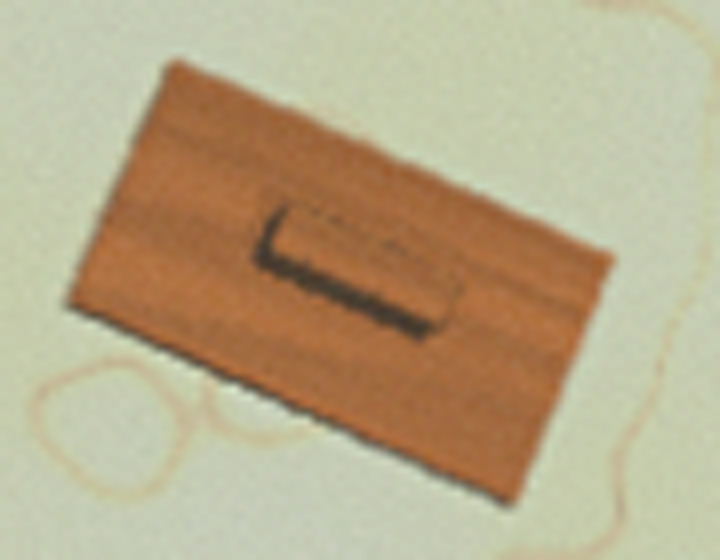

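c1 shows the tray rim corners at about (92,48), (265,83), (207,356), (33,318), the box rim corners at (365,140), (668,207), (612,482), (300,408), and the pin at (397,286). c2 shows the lid corners at about (172,60), (614,258), (515,503), (70,301).

```bash
cat >> h.py <<'E'
def rect(P,wx,y0,y1):
    "P: corners (far+y x..) order (+-x,y) matched; best rigid fit -> origin,yaw"
    Q=np.array([[-wx,y0],[wx,y0],[wx,y1],[-wx,y1]],float)
    P=np.array(P)[:,:2];pc=P.mean(0);qc=Q.mean(0);H=(Q-qc).T@(P-pc)
    a=np.arctan2(H[0,1]-H[1,0],H[0,0]+H[1,1]);R=np.array([[np.cos(a),-np.sin(a)],[np.sin(a),np.cos(a)]])
    o=pc-R@qc; e=(P-(Q@R.T+o)); return o,a,np.round(e,1).tolist()
E
python3 - <<'E'
from h import *
f=lambda u0,v0,p,z:w('top',u0+(p[0]+.5)/8-.5,v0+(p[1]+.5)/8-.5,z)
# image up = +x world, image left = +y world. order: (-x,y0),(x,y0),(x,y1),(-x,y1) = right-bottom, right-top, left-top, left-bottom
def rep(n,u,v,c,z,wx,y0,y1):
    o,a,e=rect([f(u,v,p,z) for p in c],wx,y0,y1);print(n,np.round(o,1),round(float(np.degrees(a)),2),e);return o,a
t=rep('tray',215,175,[(207,356),(265,83),(92,48),(33,318)],40,50,-32.5,32.5)
b=rep('box',215,175,[(612,482),(668,207),(365,140),(300,408)],40,50,-90,25)
l=rep('lid',325,160,[(515,503),(614,258),(172,60),(70,301)],14,50,-90,90)
print('pin',f(215,175,(397,286),52),'handle top c',f(325,160,(365,262),48))
a=b[1];R=np.array([[np.cos(a),-np.sin(a)],[np.sin(a),np.cos(a)]])
print('tray in box',R.T@(t[0]-b[0]),'target',b[0]+R@[0,57.5])
im,d=[np.load('/tmp/top.npz')[k] for k in('im','d')]
print('z check',w('top',310,200),w('top',230,230), w('top',370,210))
print(read_state()['eef_rot'][2]*57.3)
E
```

```text
tray [562.  165.7] -11.66 [[-0.4, 0.5], [0.3, 0.6], [0.1, -0.4], [0.0, -0.7]]
box [530.2  76.8] -12.89 [[-0.2, 0.6], [0.5, 2.0], [-0.7, -1.7], [0.4, -1.0]]
lid [ 580.2 -227.1] -24.55 [[0.3, 0.3], [-0.1, 0.6], [-0.5, 0.2], [0.3, -1.0]]
pin [529.70861984  76.78678426  52.        ] handle top c [ 581.43645241 -227.03285807   48.        ]
tray in box [11.10097055 93.81070406] target [543.05070953 132.82177632]
z check [566.0695389  -58.22432022   0.7317251 ] [477.57195269 177.5546375   -0.97584123] [ 534.33871203 -232.74621117   14.30282288]
163.69718841251634
```

View pics/c3.png

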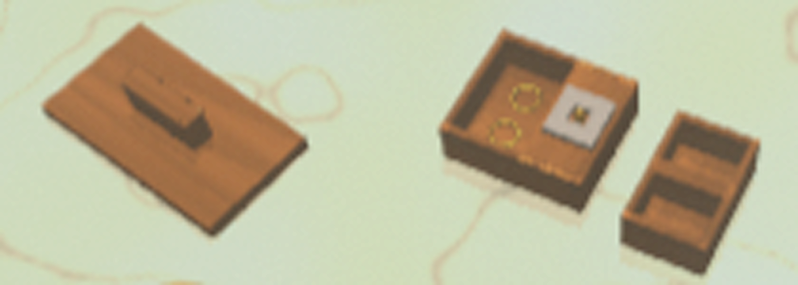

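c3 (scene camera) agrees: the lid lies at left with its handle, the box is in the middle with the pin on its plate, and the tray is just to the right. The tray's handle is its divider, pinched across x. The tool yaw needed is 78.3° at the tray.

```bash
python3 -m handwheel '.509 -.453 -.12 -.854 .63;.509 -.453 -.12 -.854 .63;.509 -.453 -.12 -.854 .63;.509 -.453 -.12 -.854 .63;.509 -.453 -.12 -.854 .63;.509 -.453 -.12 -.854 .63;.509 -.453 -.12 -.854 .63;.509 -.453 -.12 -.854 .63;.509 -.453 -.12 -.854 .63;.509 -.453 -.12 -.854 .63' 30; python3 -m handwheel '.509 -.453 -.12 -.854 .63;.509 -.453 -.12 -.854 .63;.509 -.453 -.12 -.854 .63;.509 -.453 -.12 -.854 .63;.509 -.453 -.12 -.854 .63;.509 -.453 -.12 -.854 .63;.509 -.453 -.12 -.854 .63;.509 -.453 -.12 -.854 .63;.509 -.453 -.12 -.854 .63;.509 -.453 -.12 -.854 .63;0 0 0 0 .63;0 0 0 0 .63'; python3 -c "
from cell import *;s=read_state();print(s['eef_rot'],s['joints'])"
```

```text
clock: 0.93
eef_pos: [358.9, 345.5, 134.1]
eef_rot: [-3.141, 0.0, 2.108]
wrist_force: [0.5, 0.1, 1.0]
finger_gap: 35.3
finger_force: 0.0
clock: 1.93
eef_pos: [561.9, 164.5, 85.6]
eef_rot: [-3.14, 0.001, 1.365]
wrist_force: [-0.5, 0.5, -0.4]
finger_gap: 34.3
finger_force: 0.0
[-3.14022800e+00  6.20901917e-04  1.36476763e+00] [2.22185610e-01 4.71852293e-01 1.51899883e+00 2.00229695e-06
 1.15224080e+00 4.28213913e-01]
```

```bash
python3 -m handwheel '0 .03 -.45 0 .63;0 0 -.45 0 .63;0 0 -.45 0 .63;0 0 -.45 0 .63;0 0 0 0 .63;0 0 0 0 .63'; python3 -m handwheel '0 0 0 0 1;0 0 0 0 1;0 0 0 0 1;0 0 0 0 1;0 0 0 0 1;0 0 0 0 1' 30
```

```text
clock: 2.43
eef_pos: [560.9, 167.2, 14.4]
eef_rot: [-3.14, 0.001, 1.368]
wrist_force: [0.2, 0.2, 0.4]
finger_gap: 35.0
finger_force: 0.0
clock: 2.93
eef_pos: [562.0, 166.8, 15.2]
eef_rot: [3.141, -0.001, 1.366]
wrist_force: [-1.1, 0.6, 5.6]
finger_gap: 10.3
finger_force: 30.0
```

```bash
python3 -m handwheel '-.114 -.186 0 -.06 1;-.114 -.186 0 -.06 1;-.114 -.186 0 -.06 1;-.114 -.186 0 -.06 1;0 0 0 0 1;0 0 0 0 1'
python3 - <<'E'
from h import *
t=snap('top')[0][:,:,::-1];s=snap('scene')[0][:,:,::-1]
def crop(im,u0,v0,ww,hh,s):
    return cv2.convertScaleAbs(cv2.resize(im[v0:v0+hh,u0:u0+ww],None,fx=s,fy=s,interpolation=cv2.INTER_CUBIC),alpha=1.6)
a=crop(t,225,175,80,65,7);b=crop(s,205,150,105,75,5)
c=np.zeros((600,560,3),np.uint8);
cv2.imwrite('pics/d1.png',cv2.resize(np.vstack([cv2.resize(a,(560,455)),cv2.resize(b,(560,400))]),(560,600)) if 0 else a);cv2.imwrite('pics/d2.png',b)
E
```

```text
clock: 3.43
eef_pos: [543.3, 135.7, 15.2]
eef_rot: [3.141, 0.001, 1.345]
wrist_force: [-3.4, -6.0, 10.5]
finger_gap: 10.5
finger_force: 30.0
```

View pics/d2.png

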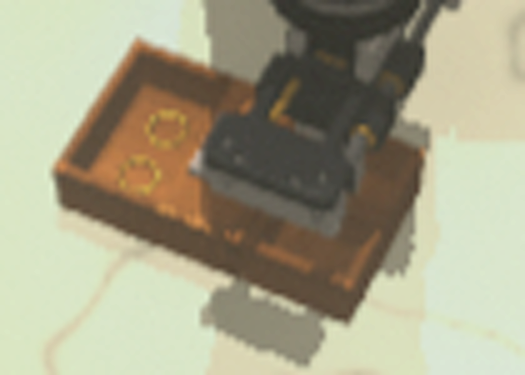

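The picture (d2) shows the tray nearly touching the box with its front side in line. I'll press it home gently.

```bash
python3 -m handwheel '-.006 -.024 0 0 1;-.006 -.024 0 0 1;0 0 0 0 1'; python3 -m handwheel '-.006 -.024 0 0 1;-.006 -.024 0 0 1;0 0 0 0 1';python3 -m handwheel '-.006 -.024 0 0 1;0 0 0 0 1'
```

```text
clock: 3.78
eef_pos: [543.3, 134.9, 15.2]
eef_rot: [3.14, -0.001, 1.345]
wrist_force: [-0.4, 3.3, 7.1]
finger_gap: 10.5
finger_force: 30.0
clock: 4.03
eef_pos: [542.9, 133.3, 15.2]
eef_rot: [3.14, -0.002, 1.345]
wrist_force: [0.6, 6.4, 5.5]
finger_gap: 10.4
finger_force: 30.0
clock: 4.2
eef_pos: [542.9, 133.2, 15.2]
eef_rot: [3.14, -0.003, 1.345]
wrist_force: [2.4, 12.7, 4.6]
finger_gap: 10.3
finger_force: 30.0
```

```bash
python3 -m handwheel '-.006 -.024 0 0 1;0 0 0 0 1;0 0 0 0 .63;0 0 0 0 .63;0 0 0 0 .63;0 0 0 0 .63'; python3 -m handwheel '0 0 .5 0 .63;0 0 .8 0 .63;0 0 .8 0 .63;-.5 -.8 .3 0 .63;-.5 -.8 0 0 .63;-.5 -.8 0 0 .63;-.5 -.8 0 0 .63;0 -.9 0 0 .63;0 -.9 0 0 .63;0 0 0 0 .63'
python3 - <<'E'
from h import *
t=snap('top')[0][:,:,::-1];s=snap('scene')[0][:,:,::-1]
def crop(im,u0,v0,ww,hh,s):
    return cv2.convertScaleAbs(cv2.resize(im[v0:v0+hh,u0:u0+ww],None,fx=s,fy=s,interpolation=cv2.INTER_CUBIC),alpha=1.6)
cv2.imwrite('pics/e1.png',crop(t,225,175,85,65,8))
E
```

```text
clock: 4.7
eef_pos: [541.7, 130.7, 14.2]
eef_rot: [-3.141, 0.0, 1.345]
wrist_force: [0.4, 0.3, -0.0]
finger_gap: 32.8
finger_force: 0.0
clock: 5.53
eef_pos: [461.6, -73.6, 110.7]
eef_rot: [3.141, 0.001, 1.341]
wrist_force: [0.8, 0.2, 0.3]
finger_gap: 34.6
finger_force: 0.0
```

View pics/e1.png

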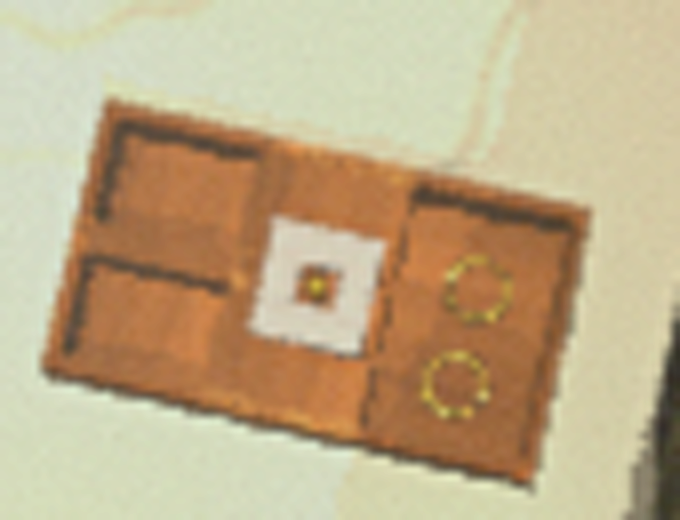

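e1 shows the tray flush and in line. The combined rectangle has corners at about (108,100), (590,209), (533,482), (45,371), with the pin at (317,286). Next I'll fit it and work out the lid move.

Run:
```python
from h import *
f=lambda p,z:w('top',225+(p[0]+.5)/8-.5,175+(p[1]+.5)/8-.5,z)
o,a,e=rect([f(p,40) for p in[(533,482),(590,209),(108,100),(45,371)]],50,-90,90)
print(o,np.degrees(a),e,f((317,286),52))
s=read_state();print(s['eef_pos'],s['eef_rot'][2]*57.2958,s['clock'])
g=np.array([580.8,-227.1]);print('to lid',(g-s['eef_pos'][:2])/40)
```

```text
[529.75116038  76.38234894] -12.767099044548553 [[0.1, 0.8], [0.1, 1.7], [0.1, -1.0], [-0.3, -1.4]] [529.70861984  76.78678426  52.        ]
[461.75675406 -69.85505977 110.37055413] 76.92052053543998 5.6333
to lid [ 2.97608115 -3.93112351]
```

```bash
python3 -m handwheel '.372 -.491 -.1 -.287 .45;.372 -.491 -.1 -.287 .45;.372 -.491 -.1 -.287 .45;.372 -.491 -.1 -.287 .45;.372 -.491 -.1 -.287 .45;.372 -.491 -.1 -.287 .45;.372 -.491 0 -.287 .45;.372 -.491 0 -.287 .45;0 0 0 0 .45;0 0 0 0 .45'; python3 -c "
from cell import *
for i in range(3):
  s=read_state();print(s['eef_pos'],s['eef_rot'][2]*57.2958)"
```

```text
clock: 6.47
eef_pos: [581.4, -225.1, 85.6]
eef_rot: [-3.14, -0.0, 1.146]
wrist_force: [0.5, 0.7, 0.0]
finger_gap: 51.8
finger_force: 0.0
[ 581.3533512  -225.14051192   85.5857375 ] 65.63595198977136
[ 581.3533512  -225.14051192   85.5857375 ] 65.63595198977136
[ 581.3533512  -225.14051192   85.5857375 ] 65.63595198977136
```

```bash
python3 -m handwheel '0 -.03 -.416 -.04 .45;0 0 -.416 0 .45;0 0 -.416 0 .45;0 0 -.416 0 .45;0 0 0 0 .45;0 0 0 0 1;0 0 0 0 1;0 0 0 0 1;0 0 0 0 1;0 0 0 0 1;0 0 0 0 1' 50;python3 -m handwheel '0 0 .3 0 1;0 0 .8 0 1;0 0 .9 0 1;0 0 0 0 1;0 0 0 0 1'
python3 - <<'E'
from h import *
s=read_state();print(s['eef_pos'],s['eef_rot'][2]*57.2958,s['moment'])
t=snap('top')[0][:,:,::-1];s=snap('scene')[0][:,:,::-1]
def crop(im,u0,v0,ww,hh,s):
    return cv2.convertScaleAbs(cv2.resize(im[v0:v0+hh,u0:u0+ww],None,fx=s,fy=s,interpolation=cv2.INTER_CUBIC),alpha=1.6)
cv2.imwrite('pics/f1.png',np.vstack([crop(t,325,155,110,85,5)[:300],cv2.resize(crop(s,100,110,110,90,5),(550,300))[:300]]))
cv2.imwrite('pics/f1.png',crop(t,325,150,100,75,8))
E
```

```text
clock: 7.38
eef_pos: [581.3, -227.2, 20.6]
eef_rot: [3.141, -0.0, 1.141]
wrist_force: [-1.2, 1.3, 4.3]
finger_gap: 19.0
finger_force: 50.0
clock: 7.8
eef_pos: [581.9, -227.6, 102.4]
eef_rot: [3.138, 0.0, 1.141]
wrist_force: [-0.2, 0.4, -3.1]
finger_gap: 19.2
finger_force: 50.0
[ 581.93289533 -227.64125848  102.42413859] 65.39881445324947 [-0.1081855   0.16202285 -0.00559835]
```

View pics/f1.png

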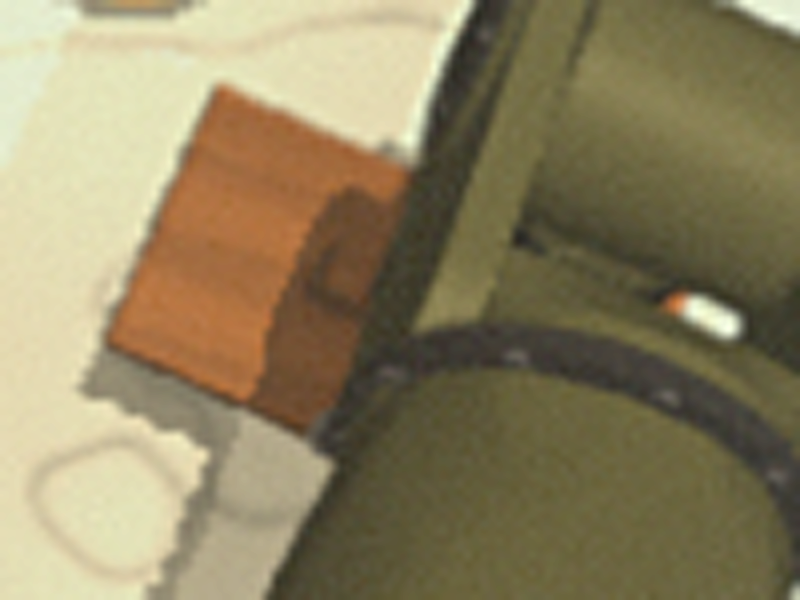

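f1 shows the lid held, with its left end corners at about (220,85) and (108,343). From these I can get its offset from the tool.

Run:
```python
from h import *
f=lambda p,z:w('top',325+(p[0]+.5)/8-.5,150+(p[1]+.5)/8-.5,z)
z=81+14
A,B=f((220,85),z)[:2],f((108,343),z)[:2]
d=A-B;a=np.arctan2(d[1],d[0]);ey=np.array([-np.sin(a),np.cos(a)])
print(np.linalg.norm(d),np.degrees(a),(A+B)/2-90*ey)
s=read_state();print(s['eef_pos'],(np.array([529.7,76.6])-s['eef_pos'][:2])/40)
```

```text
99.95777102729596 -24.733092565789097 [ 581.5711799  -229.05768002]
[ 580.53853073 -227.0107738    99.13730575] [-1.27096327  7.59026935]
```

```bash
python3 -m handwheel '-.129 .761 0 .237 1;-.129 .761 0 .237 1;-.129 .761 0 .237 1;-.129 .761 0 .237 1;-.129 .761 0 .237 1;-.129 .761 0 .237 1;-.129 .761 0 .237 1;-.129 .761 0 .237 1;-.129 .761 0 .237 1;-.129 .761 0 .237 1;0 0 0 0 1;0 0 0 0 1'
python3 - <<'E'
from h import *
s=read_state();print(s['eef_pos'],s['eef_rot'][2]*57.2958)
t=snap('top')[0][:,:,::-1];s=snap('scene')[0][:,:,::-1]
def crop(im,u0,v0,ww,hh,s):
    return cv2.convertScaleAbs(cv2.resize(im[v0:v0+hh,u0:u0+ww],None,fx=s,fy=s,interpolation=cv2.INTER_CUBIC),alpha=1.6)
a=crop(t,215,170,100,70,4);b=crop(s,195,130,120,100,5)
c=np.zeros((500,1000,3),np.uint8);c[:280,:400]=a;c[:,400:]=b
cv2.imwrite('pics/g1.png',cv2.resize(c,(800,400)))
E
```

```text
clock: 8.9
eef_pos: [528.6, 78.2, 98.7]
eef_rot: [-3.139, 0.001, 1.351]
wrist_force: [-0.4, -1.2, -2.7]
finger_gap: 19.0
finger_force: 50.0
[528.56828443  78.22438389  98.70939826] 77.38662032829485
```

View pics/g1.png

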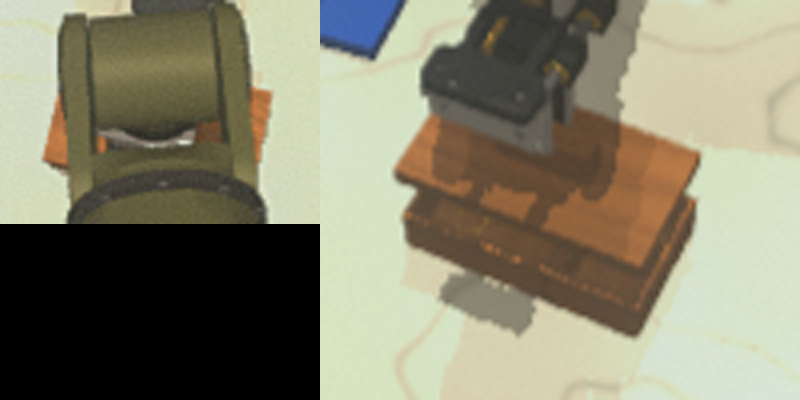

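g1 shows the lid hovering above box and tray, about in line: in the scene half, its top corners are at (393,172), (643,265), (700,155), over rim corners at (404,213), (638,304), (696,201).

Run:
```python
from h import *
f=lambda p,z:w('scene',195+(p[0]-320+.5)/4-.5,130+(p[1]+.5)/4-.5,z)
for p,q in zip([(393,170),(643,265),(700,155)],[(404,213),(638,304),(696,201)]):
    print(np.round(f(p,79+14),1),np.round(f(q,40),1))
s=read_state();print(s['eef_pos'],s['eef_rot'][2]*57.2958)
```

```text
[559.2 -22.5  93. ] [557.5 -21.   40. ]
[596.1 154.3  93. ] [594.  152.2  40. ]
[502.9 174.3  93. ] [503.6 175.   40. ]
[529.15514559  76.61804579  99.03207267] 77.23071263603522
```

```bash
python3 -m handwheel '0 0 -.3 0 1;0 0 -.3 0 1;0 0 0 0 1;0 0 0 0 1'; python3 -m handwheel '0 0 -.05 0 1;0 0 -.05 0 1;0 0 0 0 1;0 0 0 0 1'; python3 -m handwheel '0 0 -.05 0 1;0 0 0 0 1;0 0 0 0 1'
```

```text
clock: 9.33
eef_pos: [529.3, 76.2, 75.4]
eef_rot: [-3.14, 0.001, 1.347]
wrist_force: [0.1, -0.2, -1.7]
finger_gap: 18.8
finger_force: 50.0
clock: 9.67
eef_pos: [529.6, 77.1, 72.1]
eef_rot: [3.141, -0.0, 1.348]
wrist_force: [0.2, -0.3, -1.9]
finger_gap: 19.0
finger_force: 50.0
clock: 9.92
eef_pos: [529.4, 77.2, 69.8]
eef_rot: [-3.141, 0.0, 1.348]
wrist_force: [-0.9, 0.8, -1.9]
finger_gap: 19.1
finger_force: 50.0
```

```bash
for i in 1; do python3 -m handwheel '0 0 -.05 0 1;0 0 -.05 0 1;0 0 0 0 1;0 0 0 0 1'; done; python3 -m handwheel '0 0 -.05 0 1;0 0 0 0 1;0 0 0 0 1';python3 -m handwheel '0 0 -.05 0 1;0 0 0 0 1;0 0 0 0 1'
```

```text
clock: 10.25
eef_pos: [529.6, 77.2, 66.0]
eef_rot: [3.141, -0.0, 1.348]
wrist_force: [-0.0, -0.0, 1.2]
finger_gap: 19.2
finger_force: 50.0
clock: 10.5
eef_pos: [529.6, 77.2, 64.0]
eef_rot: [3.141, -0.0, 1.348]
wrist_force: [0.4, 0.5, 3.0]
finger_gap: 19.0
finger_force: 50.0
clock: 10.75
eef_pos: [529.6, 77.2, 62.0]
eef_rot: [3.141, -0.0, 1.348]
wrist_force: [-1.2, 0.9, 4.1]
finger_gap: 18.9
finger_force: 50.0
```

```bash
python3 -m handwheel '0 0 -.05 0 1;0 0 0 0 1;0 0 0 0 1'; python3 -m handwheel '0 0 -.03 0 1;0 0 0 0 1;0 0 0 0 1';python3 -m handwheel '0 0 -.02 0 1;0 0 0 0 1;0 0 0 0 1'
```

```text
clock: 11.0
eef_pos: [529.6, 77.2, 60.4]
eef_rot: [3.141, -0.0, 1.348]
wrist_force: [-3.1, -0.2, 10.5]
finger_gap: 18.7
finger_force: 50.0
clock: 11.25
eef_pos: [529.7, 77.3, 60.4]
eef_rot: [3.141, -0.0, 1.348]
wrist_force: [-9.9, -0.1, 22.6]
finger_gap: 18.8
finger_force: 50.0
clock: 11.5
eef_pos: [529.8, 77.3, 60.3]
eef_rot: [3.14, -0.0, 1.348]
wrist_force: [-13.2, -1.1, 33.1]
finger_gap: 18.6
finger_force: 50.0
```

```bash
python3 -m handwheel '0 0 .01 0 1;0 0 0 0 1;0 0 0 0 1'
python3 - <<'E'
from h import *
s=read_state();print(s['wrist_force'],s['eef_pos'][2],s['clock'])
t=snap('top')[0][:,:,::-1];s=snap('scene')[0][:,:,::-1]
def crop(im,u0,v0,ww,hh,s):
    return cv2.convertScaleAbs(cv2.resize(im[v0:v0+hh,u0:u0+ww],None,fx=s,fy=s,interpolation=cv2.INTER_CUBIC),alpha=1.6)
cv2.imwrite('pics/h1.png',crop(s,195,135,110,80,7))
E
```

```text
clock: 11.75
eef_pos: [529.7, 77.3, 60.3]
eef_rot: [3.141, -0.0, 1.348]
wrist_force: [-12.2, -0.7, 28.5]
finger_gap: 18.5
finger_force: 50.0
[-12.21060462  -0.66062113  28.47966134] 60.32690741746653 11.75
```

View pics/h1.png

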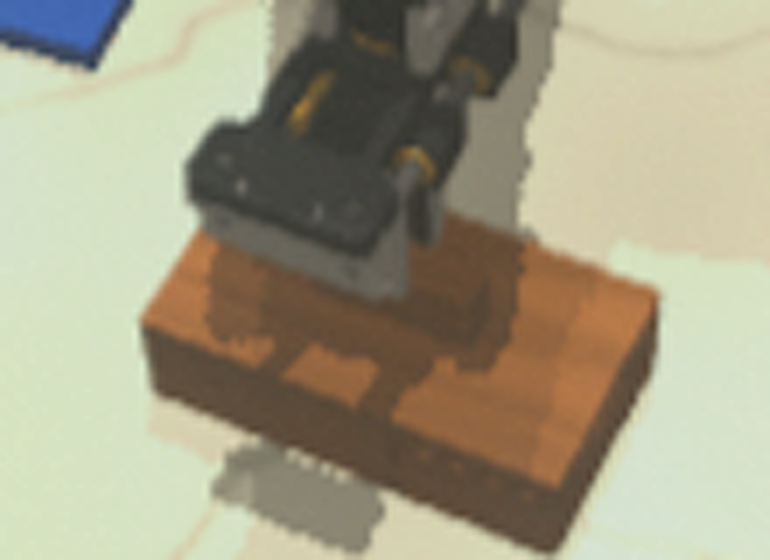

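h1 shows the lid seated flat and in line on box and tray, as one clean block with no gap (corners at about (142,320), (562,487), (658,292)). The lid is still held down with about 28 N.

```bash
python3 -c "
from cell import *;print(sign_off())"
```

```text
the job is handed in; nothing more can be done
None
```

The job is handed in at about 12 s of the 48 s: the tray is flush against the box and in line, and the lid is over the pin and held pressed down on the rims with about 28 N; neither the bystanders nor the blue look-alike was part of any move.

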